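Switch the ball sorter to the empty tray and feed it

ROBOT

A 6-joint arm with a two-finger parallel gripper is mounted at the origin on the work surface. World frame = base frame: x ahead of the robot, y to its left, z up, the work surface at z = 0. Lengths are in m, angles in rad, forces in N, time in s.
With the tool pointing down it reaches from about 0.4 to 0.825 m from the base axis. Payload 7 kg.
Tool frame: the origin (TCP) lies between the finger pads; the fingertips stand 8 mm ahead of it and the grasp point (between the pads) lies 11 mm behind it (arm.finger_overhang is the distance from the TCP to the fingertips, in m); z points along the fingers, y is the line along which they close (so a half turn about z gives the same grasp; the last joint's range is limited). The gripper opens to 88 mm and grips with 3 to 60 N. Pads are 19 mm wide; open, the fingers measure 130 mm over their backs; the gripper's body (78 mm by 193 mm) begins 47 mm behind the grasp point.
Start: joints at [1.518, 0.359, 0.012, 0, -1.224, -0.288], TCP at [0.226, 0.636, 0.235] pointing down, gripper open.
Joint ranges: [-3.07, 3.07], [-1.43, 2.12], [-1.02, 1.25], [-3.03, 1.67], [-3.05, -0], [-3.03, 3.03]. Speed limits (rad/s): [2.39, 2.39, 3.01, 3.14, 3.14, 3.14].

INTERFACE

Orientations are given as [roll, pitch, yaw] about the fixed x, y, z axes, in that order (R = Rz(yaw) Ry(pitch) Rx(roll)).
In Python, from station import arm gives the robot as it stands.
- The arm moves only by the tool move_arm, never from a script. Its argument "rows" is text: rows parted by semicolons, each of 7 numbers parted by spaces: the turn, a rotation vector about the tool's x, y, z in degrees, then the shift along the tool's x, y, z in m, then the finger opening in m, from 0 to 0.0876. A call has 1 to 8 rows; each row shifts and turns the commanded pose from where the row before left it, along the tool's axes as they then stand; what a row does not reach is not made up. A row lasts 1/8 s, in which the tool goes at most 62.5 mm and 10.7 degrees, less where a joint would pass 70% of its speed; a pose out of reach is approached as far as the arm can. A call is refused whole if a number of a shift passes 0.0625 or a number of a turn 10.7, either way. A call with a gripper value outside its range is refused whole. The fingers move at their own pace and stop on an object; "squeeze" is the grip in N (left out, the last holds). Time passes only in rows, so rows that do not move let the fingers close. It gives the time, the measured TCP pose, the force, the opening and the grip force at its end, in the units of the state.
- arm.get_state(): the state, without advancing time (a new reading comes with each control period).
- arm.grab_frame(name): name is "scene" or "top"; returns (picture, depth): 400x640x3 uint8, blue, green, red; 400x640 float32, m along the optical axis (not along the pixel's ray), 0 where there is no reading.
- arm.camera_model(name): a dict with "mtx" (3x3 intrinsics, pixels), "k1" (the pictures are not rectified: a ray, as slopes to the right and down, at radius r is drawn at 1 + k1 r^2 times it, then the intrinsics apply), "camera_from_world" (4x4, takes a point from world to camera coordinates). Camera axes: x right, y down, z forward; pixel columns grow to the right and rows downward; lengths in m; the calibration is good to about 2 mm. A picture is of the moment at which its call begins. camera_model takes no time and is no camera call.
- arm.job_done(): hands the job in; it is judged then, once.
The state is a dict: "t": time; "q": joint angles; "qd": joint speeds; "joint_efforts": joint torques, N m; "eef_pos": TCP position; "ee_rot": TCP orientation; "force": force on the tool from outside, world axes, zero at the start; "moment": the same for the moment, N m; "width": finger opening in m; "gripper_force": force on a finger pad.
Only numpy, scipy, OpenCV 4.12 (cv2) and the standard library are available. Lean on these libraries where they do the work, as an engineer would, in place of code of your own. Each camera call takes 0.05 s, during which the arm holds its last target. There are 200 camera calls.

TASK

The grey tray under the low end of the seesaw gate is full. With the fingertips, press the raised yellow paddle down until the orange gate has rocked fully over towards the empty blue tray, and only then push the red shutter plate all the way in, so that the three wooden balls held in the trough roll down into the blue tray. Do not touch the balls yourself, and leave the other things on the bench where they are.

Things in the scene. Friction and masses are not known exactly. Their poses are not given: they have to be found in the camera images.
- sorter: Ball sorter fixed to the bench, plywood base 275 x 530 mm. Origin on the bench top below the middle of the gate's pivot; x: the way the balls run, +y: to the full grey tray, -y: to the empty blue tray, z up. Aluminium feed trough, 46 mm wide, along y = 0, slopes down from x = -197 mm (floor 162 mm high) to x = -30 mm (floor 128 mm high); its walls rise 18 mm over its floor.
- gate (a joint): Tilt (rad) of the orange seesaw gate, an open-ended trough 240 (y) x 74 mm on a pivot along the sorter's x axis, 105 mm high. 0 level, positive: low on the full-tray (+y) side, negative: low on the empty-tray side; stops at +0.28 and -0.28. Starts near the positive stop. Stiff pivot: moves at about 1.5 N on a paddle, stays where it is left, no spring.
- paddle_empty_side (a point): Centre of the top face of the yellow press paddle (50 x, 40 y, 6 mm thick) on the gate's empty-tray end, raised at the start. In the gate's frame it lies 75 mm along +x and 100 mm along -y from the pivot and turns with the gate; its height is 105 mm + 100 mm x sin(tilt).
- paddle_full_side (a point): The same point on the other paddle, on the full-tray end (low at the start): 75 mm along +x and 100 mm along +y from the pivot.
- shutter (a joint): Slide (m) of the red shutter: 0 shut, 0.055 fully pushed in. Its red blade hangs from a steel rod into the trough at x = -85 mm and holds the three balls back. Moves along the sorter's +y with about 2 N, stays where left, no spring; the way is clear for the balls from 0.04.
- push_plate (a point): Centre of the outer face (towards the sorter's -y) of the red upright push plate on the -y end of the shutter's rod: 45 mm wide (x), 45 mm high, 8 mm thick. When shut it lies at x = -85, y = -106 mm in the sorter's frame, 192 mm high; pushing it along +y opens the shutter.
- empty_tray (a point): Middle of the inner floor of the empty blue tray, 16 mm above the bench; axes as the sorter's; 190 mm along the sorter's -y from its origin. Inside 122 (x) by 132 (y) mm; walls 72 mm high, the inner one 45 mm, the outer end 102 mm.
- full_tray (a point): The same for the full grey tray, 190 mm along the sorter's +y; the balls heaped in it are fixed.
- ball1: Turned wooden ball, 30 mm across, about 12 g, loose in the feed trough, number 1 behind the shutter. Origin at its underside as built (it turns with the ball).
- ball1_center (a point): Centre of ball1.
- ball2: Turned wooden ball, 30 mm across, about 12 g, loose in the feed trough, number 2 behind the shutter. Origin at its underside as built (it turns with the ball).
- ball2_center (a point): Centre of ball2.
- ball3: Turned wooden ball, 30 mm across, about 12 g, loose in the feed trough, number 3 behind the shutter. Origin at its underside as built (it turns with the ball).
- ball3_center (a point): Centre of ball3.
- bottle: Blue bottle, 52 mm across, 130 mm high. Bystander, loose; origin at its underside (middle).
- tape: White roll of tape lying flat, 90 mm across, 25 mm high. Bystander, loose; origin at its underside (middle).
- jar: Amber jar with brass cap, 60 mm across, 70 mm high. Bystander, loose; origin at its underside (middle).
- brass_ring: Brass ring lying flat, 60 mm across, 12 mm high. Bystander, loose; origin at its underside (middle).
- screwdriver: Screwdriver lying on the bench, about 200 mm long. Bystander, loose; origin at its underside.
- mug: White mug, 80 mm across, 90 mm high. Bystander, loose; origin at its underside (middle).
- wood_block: Wooden block 90 x 45 x 40 mm. Bystander, loose; origin at its underside (middle).

How it is judged:
By the outcome, as a careful person would: the job done as asked, in the order asked, and still so for the second after the job is handed in, with the robot touching nothing.
It also fails if it takes over 56 s, if anything falls off the work surface, if the arm or the gripper's body presses on something with over 40 N, if the wrist force passes 120 N, or if a joint passes its speed limit or range.

## Working session

There is one attempt and no reset: what is moved stays moved. The work goes in short steps, Python scripts to look and compute and a tool call to move; the robot and the scene stay as the last step left them, time stands still between calls to the robot, and variables do not carry over. Pictures are saved under pics/ and viewed, at most 10 in all, crops included, and the job is handed in when it is done.

Besides the shell and the picture viewer there is one more tool, called after "Emit:" as name(argument=value, ...) on one line, values as JSON. move_arm: Moves the arm, as the interface text tells. Its arguments: {"type":"object","properties":{"rows":{"type":"string"},"squeeze":{"type":"number"}},"required":["rows"]}

```bash
mkdir -p pics; ls; python3 - <<'E'
from station import arm
import cv2,numpy as np
for n in("scene","top"):
    p,d=arm.grab_frame(n); cv2.imwrite(f"pics/{n}0.png",p); np.save(f"{n}_d.npy",d); cv2.imwrite(f"{n}_p.png",p)
    print(n,{k:np.round(v,4).tolist() for k,v in arm.camera_model(n).items()})
s=arm.get_state();print(s)
E
```

```text
pics
scene {'mtx': [[454.2118, 0.0, 320.7005], [0.0, 454.2118, 200.0853], [0.0, 0.0, 1.0]], 'k1': -0.0154, 'camera_from_world': [[-0.26, 0.9655, 0.0123, 0.1401], [0.737, 0.2066, -0.6436, -0.3031], [-0.624, -0.1583, -0.7653, 1.6359], [0.0, 0.0, 0.0, 1.0]]}
top {'mtx': [[485.3398, 0.0, 314.7515], [0.0, 485.3398, 203.0687], [0.0, 0.0, 1.0]], 'k1': 0.0221, 'camera_from_world': [[0.0054, -0.9998, -0.0168, 0.0035], [-0.9967, -0.004, -0.0806, 0.5272], [0.0805, 0.0172, -0.9966, 1.4118], [0.0, 0.0, 0.0, 1.0]]}
{'t': 0.1, 'q': array([ 1.51809474e+00,  3.59306891e-01,  1.11332570e-02, -2.96940701e-04,
       -1.22411980e+00, -2.88049718e-01]), 'qd': array([ 6.65954584e-05, -2.60064419e-03,  3.19999816e-04,  3.86049073e-04,
       -4.08512945e-05, -1.76737663e-04]), 'joint_efforts': array([-3.01756700e-03, -5.84163809e+01,  2.93750328e+01,  7.01558501e+00,
        1.01429070e-02, -6.05282617e-05]), 'eef_pos': array([0.22549933, 0.63575127, 0.23371639]), 'ee_rot': array([ 3.14007792e+00, -1.57683958e-04, -3.40852288e-01]), 'force': array([ 0.65882447, -0.50095761,  0.93815818]), 'moment': array([0.03142962, 0.01427144, 0.02146613]), 'gripper_force': 0.0, 'width': 0.08759826164694756}
```

View pics/scene0.png

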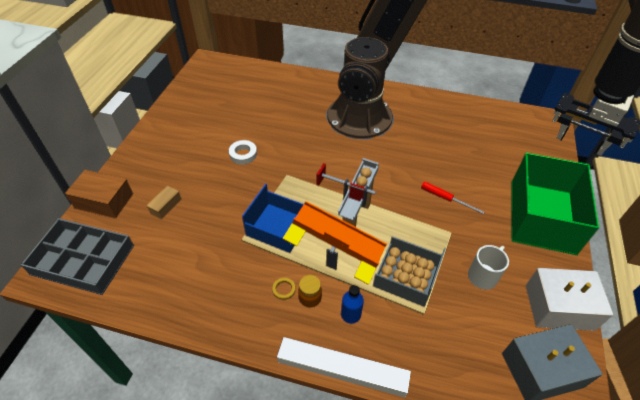

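View pics/top0.png

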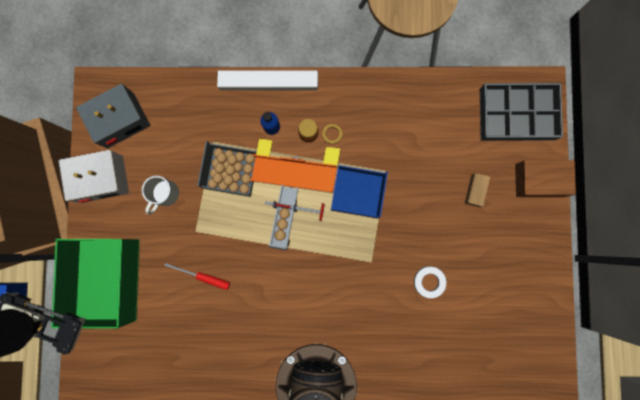

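The scene picture shows the raised yellow paddle at about (294,235), the low one at (365,272) and the red push plate at (321,174). In the top picture they are at (332,156), (264,147) and (322,212). I'll measure them now.

```bash
cat > h.py <<'E'
import cv2,numpy as np
from station import arm
def ray(n,uv):
    c=arm.camera_model(n);K=np.array(c["mtx"]);T=np.array(c["camera_from_world"])
    uv=np.atleast_2d(uv).astype(float)
    y=cv2.undistortPoints(uv[:,None],K,np.array([c["k1"],0,0,0,0.]))[:,0]
    d=np.c_[y,np.ones(len(y))]@T[:3,:3]; return -T[:3,:3].T@T[:3,3],d
def onz(n,uv,z):
    o,d=ray(n,uv); return o+d*((z-o[2])/d[:,2])[:,None]
def withdepth(n,uv,dep):
    o,d=ray(n,uv); return o+d*np.array(dep)[:,None]
def blobs(p,lo,hi,box,amin=12):
    h=cv2.cvtColor(p,cv2.COLOR_BGR2HSV);m=cv2.inRange(h,lo,hi)
    k=np.zeros_like(m);x0,y0,x1,y1=box;k[y0:y1,x0:x1]=255;m&=k
    N,L,S,C=cv2.connectedComponentsWithStats(m)
    return [(S[i,4],C[i],L==i) for i in range(1,N) if S[i,4]>=amin]
E
cat > m.py <<'E'
from h import *
import sys
for n,box in(("top",(190,130,395,270)),("scene",(230,140,460,310))):
    p,d=arm.grab_frame(n)
    for nm,lo,hi in(("yellow",(24,150,120),(34,255,255)),("red",(0,170,60),(5,255,255)),("red2",(175,170,60),(180,255,255))):
        for a,c,m in blobs(p,lo,hi,box):
            v,u=np.nonzero(m&(d>0)); w=withdepth(n,np.c_[u,v],d[v,u])
            print(n,nm,a,c.round(1),"med",np.median(w,0).round(4),"min",np.percentile(w,5,0).round(3),"max",np.percentile(w,95,0).round(3))
E
python3 m.py; python3 - <<'E'
from h import *
a=onz("top",[[332,156],[264,147]],0.1);print(a)
E
```

```text
top yellow 212 [263.9 146.8] med [0.6829 0.1511 0.0809] min [0.663 0.133 0.064] max [0.704 0.169 0.088]
top yellow 237 [331.4 155.4] med [ 0.6512 -0.0409  0.1263] min [ 0.63  -0.059  0.005] max [ 0.672 -0.023  0.132]
top red 25 [321.3 212. ] med [ 0.489  -0.0134  0.2133] min [ 0.473 -0.018  0.21 ] max [ 0.506 -0.011  0.218]
scene yellow 287 [294.  234.3] med [ 0.6496 -0.0414  0.1268] min [ 0.626 -0.059  0.121] max [ 0.672 -0.024  0.131]
scene yellow 307 [364.6 272.1] med [0.6812 0.1503 0.0815] min [0.657 0.132 0.076] max [0.705 0.168 0.087]
scene red 84 [320.3 173.2] med [ 0.5002 -0.0146  0.209 ] min [ 0.477 -0.019  0.179] max [ 0.515 -0.01   0.215]
scene red 245 [436.9 190.8] med [0.3054 0.3036 0.02  ] min [0.286 0.261 0.01 ] max [0.321 0.346 0.026]
scene red 18 [358.2 185.8] med [0.5082 0.0888 0.1957] min [0.476 0.074 0.162] max [0.512 0.101 0.199]
scene red 118 [355.8 193.2] med [0.5116 0.0844 0.1692] min [0.509 0.069 0.152] max [0.515 0.1   0.186]
[[ 0.65373939 -0.04312371  0.1       ]
 [ 0.67891425  0.14862855  0.1       ]]
```

```bash
cat > plan.py <<'E'
from h import *
from scipy.spatial.transform import Rotation as R
def plan(pos,yaw,n,z0=None):
    s=arm.get_state();p=np.array(s["eef_pos"]);r=R.from_euler("xyz",s["ee_rot"])
    tgt=R.from_euler("xyz",[np.pi,0,yaw]);rv=(r.inv()*tgt).as_rotvec()/n
    st=(np.array(pos)-p)/n;out=[]
    for i in range(n):
        out.append(" ".join(f"{x:.4g}" for x in [*np.degrees(rv).round(1),*r.inv().apply(st).round(4)])); r=r*R.from_rotvec(rv)
    print(";\n".join(out),"\nstep",np.linalg.norm(st))
E
python3 - <<'E'
from plan import *
plan([.651,-.041,.29],-1.734,14)
d=np.load("top_d.npy");v,u=np.mgrid[140:265,200:390].reshape(2,-1);w=withdepth("top",np.c_[u,v],d[v,u]);print("maxz",np.sort(w[:,2])[-8:].round(3))
E
```

```text
0 -0 5.7 0.0448 0.0354 -0.004;
0 -0 5.7 0.0481 0.0308 -0.004;
0 -0 5.7 0.0509 0.0259 -0.004;
0 -0 5.7 0.0532 0.0207 -0.004;
0 -0 5.7 0.055 0.0153 -0.004;
0 -0 5.7 0.0563 0.0097 -0.004;
0 -0 5.7 0.057 0.0041 -0.004;
0 -0 5.7 0.0571 -0.0016 -0.004;
0 -0 5.7 0.0566 -0.0072 -0.004;
0 -0 5.7 0.0556 -0.0128 -0.004;
0 -0 5.7 0.0541 -0.0183 -0.004;
0 -0 5.7 0.052 -0.0236 -0.004;
0 -0 5.7 0.0494 -0.0286 -0.004;
0 -0 5.7 0.0463 -0.0334 -0.004 
step 0.05725056980339457
maxz [1.45 1.45 1.45 1.45 1.45 1.45 1.45 1.45]
```

Emit:
move_arm(rows="0 0 0 0 0 -0.05 0; 0 0 5.7 0.045 0.035 -0.001 0; 0 0 5.7 0.048 0.031 -0.001 0; 0 0 5.7 0.051 0.026 -0.001 0; 0 0 5.7 0.053 0.021 0 0; 0 0 5.7 0.055 0.015 0 0; 0 0 5.7 0.056 0.01 0 0; 0 0 5.7 0.057 0.004 0 0", squeeze=20)

```text
t: 1.2
eef_pos: [0.4386, 0.2962, 0.2877]
ee_rot: [-3.141, 0.0, -1.04]
force: [-0.1, 0.3, 0.4]
width: 0.0131
gripper_force: 0.0
```

Emit:
move_arm(rows="0 0 5.7 0.057 -0.002 0 0; 0 0 5.7 0.057 -0.007 0 0; 0 0 5.7 0.056 -0.013 0 0; 0 0 5.7 0.054 -0.018 0 0; 0 0 5.7 0.052 -0.024 0 0; 0 0 5.7 0.049 -0.029 0 0; 0 0 5.7 0.046 -0.033 0 0; 0 0 0 0 0 0 0")

```text
t: 2.2
eef_pos: [0.6524, -0.0435, 0.286]
ee_rot: [3.14, -0.001, -1.739]
force: [-0.3, 0.8, -0.2]
width: 0.0005
gripper_force: 0.0
```

```bash
python3 - <<'E'
from plan import *
s=arm.get_state();print(s["t"],s["eef_pos"],s["ee_rot"],s["force"],s["width"],s["q"])
plan([.651,-.041,.165],-1.734,3)
E
```

```text
2.2 [ 0.65236046 -0.04348498  0.28598977] [ 3.13967975e+00 -1.09706482e-03 -1.73910016e+00] [-0.28251422  0.7818526  -0.18405312] 0.0005431620112601862 [ 2.31335954e-01  2.99315455e-01  4.26829355e-02  2.75190476e-04
 -1.31635284e+00 -3.99710396e-01]
0 -0 -0.1 -0.0008 0.0005 0.0403;
0 -0 -0.1 -0.0008 0.0005 0.0403;
0 -0 -0.1 -0.0008 0.0006 0.0403 
step 0.04034097910137548
```

Emit:
move_arm(rows="0 0 0 -0.001 0.001 0.04 0; 0 0 0 -0.001 0.001 0.04 0; 0 0 0 0 0 0.04 0; 0 0 0 0 0 0 0")

```text
t: 2.7
eef_pos: [0.6473, -0.0374, 0.1645]
ee_rot: [3.135, -0.002, -1.733]
force: [-0.3, -0.3, 0.7]
width: 0.0007
gripper_force: 0.0
```

```bash
python3 - <<'E'
from plan import *
a,_=arm.grab_frame("scene");b,_=arm.grab_frame("top")
c=np.hstack([cv2.resize(x,(400,400),interpolation=cv2.INTER_CUBIC) for x in(a[140:300,230:390],b[120:280,230:390])]);cv2.imwrite("pics/c1.png",c)
E
```

```text
(no output)
```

View pics/c1.png

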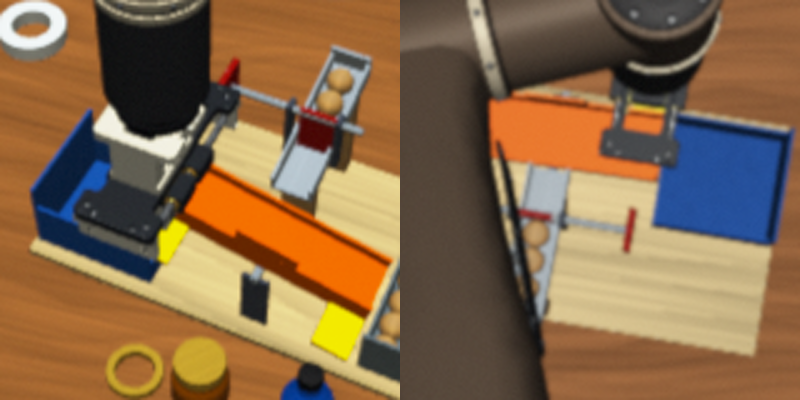

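The close-up shows the closed gripper over the raised yellow paddle, at about (170,240) in the left half. It is clear of the rod and the trough. Next I press.

Emit:
move_arm(rows="0 0 0 0.003 -0.004 0.01 0; 0 0 0 0 0 0.01 0; 0 0 0 0 0 0.01 0; 0 0 0 0 0 0.008 0; 0 0 0 0 0 0.008 0; 0 0 0 0 0 0.008 0; 0 0 0 0 0 0.008 0; 0 0 0 0 0 0 0")

```text
t: 3.8
eef_pos: [0.6529, -0.0413, 0.1047]
ee_rot: [3.14, -0.0, -1.734]
force: [0.4, 0.2, 0.3]
width: 0.0001
gripper_force: 0.0
```

Emit:
move_arm(rows="0 0 0 0 0 0.006 0; 0 0 0 0 0 0.006 0; 0 0 0 0 0 0.003 0; 0 0 0 0 0 0.003 0; 0 0 0 0 0 0 0")

```text
t: 4.42
eef_pos: [0.6533, -0.0413, 0.0878]
ee_rot: [-3.141, -0.0, -1.733]
force: [-0.6, 0.4, 2.5]
width: 0.0003
gripper_force: 1.0
```

```bash
python3 - <<'E'
from plan import *
s=arm.get_state();print(s["t"],s["eef_pos"],s["force"])
a,_=arm.grab_frame("scene")
cv2.imwrite("pics/c2.png",cv2.resize(a[180:320,220:420],(800,560),interpolation=cv2.INTER_CUBIC))
E
python3 m.py | grep yellow
```

```text
4.425 [ 0.65332597 -0.04134841  0.08775264] [-0.55744862  0.41370403  2.51223555]
scene yellow 79 [299.1 248.4] med [ 0.6635 -0.0249  0.081 ] min [ 0.635 -0.035  0.077] max [ 0.693 -0.01   0.152]
scene yellow 307 [366.5 261.1] med [0.682  0.1503 0.1317] min [0.657 0.131 0.125] max [0.706 0.169 0.138]
```

View pics/c2.png

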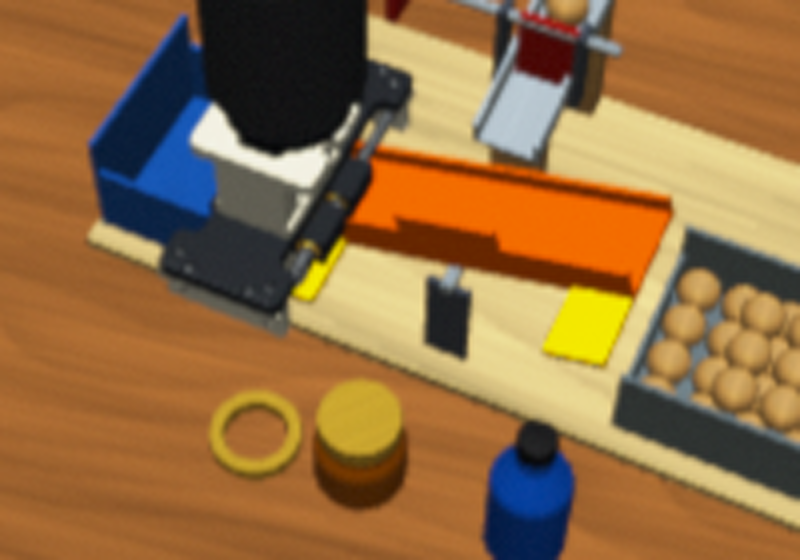

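The gate has rocked: the other paddle, at about (590,325), is now up at z 0.132. I'll press on to the stop, which should show as rising force.

Emit:
move_arm(rows="0 0 0 0 0 0.002 0; 0 0 0 0 0 0.001 0; 0 0 0 0 0 0 0")

```text
t: 4.95
eef_pos: [0.6536, -0.0413, 0.0869]
ee_rot: [-3.14, 0.0, -1.733]
force: [-6.2, 2.5, 16.5]
width: 0.0
gripper_force: 8.0
```

The stop is reached at 16 N. Next I lift straight off and go to a spot outside the push plate.

Emit:
move_arm(rows="0 0 0 0 0 -0.02 0; 0 0 0 0 0 -0.04 0; 0 0 0 0 0 -0.05 0; 0 0 0 0 0 -0.05 0; 0 0 0 0.015 0.04 0 0; 0 0 0 0.015 0.04 0 0; 0 0 0 0.015 0.04 0 0; 0 0 0 0 0.04 0 0")

```text
t: 5.95
eef_pos: [0.4862, -0.0606, 0.2441]
ee_rot: [3.141, -0.0, -1.735]
force: [1.9, -0.2, 0.5]
width: 0.0005
gripper_force: 0.0
```

```bash
python3 - <<'E'
from plan import *
s=arm.get_state();print(s["t"],s["eef_pos"],s["force"],s["q"])
plan([.485,-.067,.188],-1.734,3)
E
python3 m.py
```

```text
5.95 [ 0.48621707 -0.06063414  0.24408144] [ 1.92315954 -0.1934231   0.45714001] [ 2.78088985e-01  4.39255136e-02 -3.68173178e-01 -5.81121310e-05
 -1.15953209e+00 -4.42153615e-01]
0 -0 -0 0.0022 0 0.0187;
0 -0 -0 0.0022 0 0.0187;
0 -0 -0 0.0022 0.0001 0.0187 
step 0.01881823351829017
top yellow 248 [261.8 143.3] med [0.6836 0.151  0.1311] min [0.662 0.134 0.003] max [0.708 0.169 0.138]
top yellow 216 [330.1 158.2] med [ 0.652  -0.0379  0.0758] min [ 0.632 -0.056  0.002] max [ 0.673 -0.021  0.083]
scene yellow 247 [295.3 246. ] med [ 0.6505 -0.0386  0.0771] min [ 0.627 -0.058  0.07 ] max [ 0.674 -0.021  0.082]
scene yellow 305 [366.4 261.1] med [0.6815 0.15   0.1319] min [0.657 0.131 0.125] max [0.705 0.169 0.138]
scene red 92 [320.3 173.5] med [ 0.5025 -0.0142  0.2066] min [ 0.477 -0.019  0.179] max [ 0.515 -0.01   0.215]
scene red 247 [436.9 190.9] med [0.3055 0.3032 0.0204] min [0.285 0.261 0.011] max [0.322 0.346 0.026]
scene red 18 [357.6 185.7] med [0.508  0.0877 0.1961] min [0.498 0.071 0.188] max [0.513 0.101 0.198]
scene red 120 [355.8 193.2] med [0.5115 0.084  0.1697] min [0.508 0.069 0.151] max [0.515 0.1   0.185]
```

The gate stayed at its stop (paddles at z 0.077 and 0.132). I descend beside the plate and begin the push along the sorter's +y, which is tool -x.

Emit:
move_arm(rows="0 0 0 0.003 0 0.02 0; 0 0 0 0.003 0 0.02 0; 0 0 0 0 0 0.016 0; 0 0 0 -0.01 0 0 0; 0 0 0 -0.01 0 0 0; 0 0 0 -0.01 0 0 0; 0 0 0 -0.005 0 0 0; 0 0 0 0 0 0 0")

```text
t: 7.05
eef_pos: [0.4929, -0.0307, 0.1888]
ee_rot: [-3.141, 0.0, -1.733]
force: [-1.4, 0.3, -0.6]
width: 0.0002
gripper_force: 0.0
```

```bash
python3 - <<'E'
from plan import *
a,_=arm.grab_frame("scene")
cv2.imwrite("pics/c3.png",cv2.resize(a[120:240,250:410],(800,600),interpolation=cv2.INTER_CUBIC))
E
```

```text
(no output)
```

View pics/c3.png

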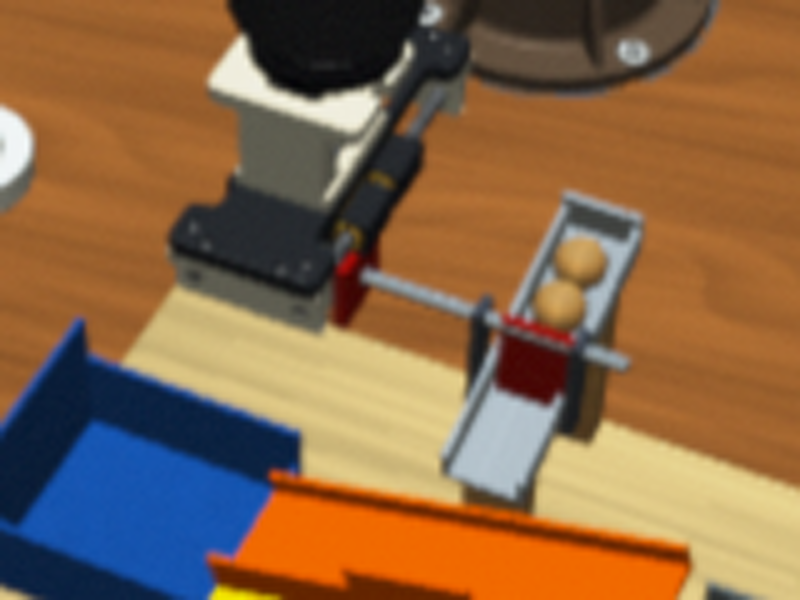

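The fingers (330,270) stand right at the plate (355,285), with the rod straight ahead and the balls still held. I push.

Emit:
move_arm(rows="0 0 0 -0.008 0 0 0; 0 0 0 -0.008 0 0 0; 0 0 0 -0.008 0 0 0; 0 0 0 -0.008 0 0 0; 0 0 0 -0.008 0 0 0; 0 0 0 -0.008 0 0 0; 0 0 0 -0.005 0 0 0; 0 0 0 0 0 0 0")

```text
t: 8.1
eef_pos: [0.5012, 0.02, 0.1886]
ee_rot: [3.141, -0.003, -1.733]
force: [-0.5, -7.8, 1.2]
width: 0.0004
gripper_force: 4.1
```

Emit:
move_arm(rows="0 0 0 -0.002 0 0 0; 0 0 0 -0.001 0 0 0; 0 0 0 0 0 0 0")

```text
t: 8.48
eef_pos: [0.501, 0.0202, 0.1887]
ee_rot: [3.14, -0.007, -1.734]
force: [1.4, -21.9, 1.7]
width: 0.0
gripper_force: 10.6
```

The force rose to 22 N at the end stop, so the shutter is fully in. Next I back off and look.

Emit:
move_arm(rows="0 0 0 0.01 0 0 0; 0 0 0 0.03 0 0 0; 0 0 0 0.04 0 0 0; 0 0 0 0.03 0 -0.04 0; 0 0 0 0.03 0 -0.05 0; 0 0 0 0 0 0 0; 0 0 0 0 0 0 0; 0 0 0 0 0 0 0")

```text
t: 9.48
eef_pos: [0.4788, -0.1136, 0.2775]
ee_rot: [3.14, 0.0, -1.733]
force: [-0.0, 0.2, -0.5]
width: 0.0003
gripper_force: 0.0
```

```bash
python3 - <<'E'
from plan import *
a,_=arm.grab_frame("scene");b,_=arm.grab_frame("top")
cv2.imwrite("pics/c4.png",np.hstack([cv2.resize(x,(400,400),interpolation=cv2.INTER_CUBIC) for x in(a[150:310,230:390],b[120:280,240:400])]))
E
python3 m.py
```

```text
top yellow 248 [261.8 143.3] med [0.6841 0.1509 0.1311] min [0.662 0.135 0.001] max [0.707 0.169 0.138]
top yellow 219 [330.2 158.3] med [ 0.6518 -0.0379  0.0758] min [ 0.631 -0.056  0.002] max [ 0.674 -0.021  0.083]
scene yellow 245 [295.3 245.9] med [ 0.65   -0.0391  0.0767] min [ 0.627 -0.058  0.07 ] max [ 0.673 -0.021  0.082]
scene yellow 304 [366.4 261.1] med [0.6819 0.1502 0.132 ] min [0.657 0.131 0.125] max [0.705 0.169 0.137]
scene red 87 [338.4 179.7] med [0.5096 0.0357 0.2078] min [0.485 0.031 0.18 ] max [0.523 0.041 0.215]
scene red 245 [437.  190.9] med [0.3055 0.3032 0.0207] min [0.286 0.261 0.01 ] max [0.322 0.346 0.026]
scene red 25 [375.8 191.8] med [0.5168 0.133  0.196 ] min [0.422 0.115 0.097] max [0.52  0.151 0.197]
scene red 150 [374.3 200.1] med [0.5203 0.1348 0.167 ] min [0.516 0.118 0.151] max [0.525 0.152 0.186]
```

View pics/c4.png

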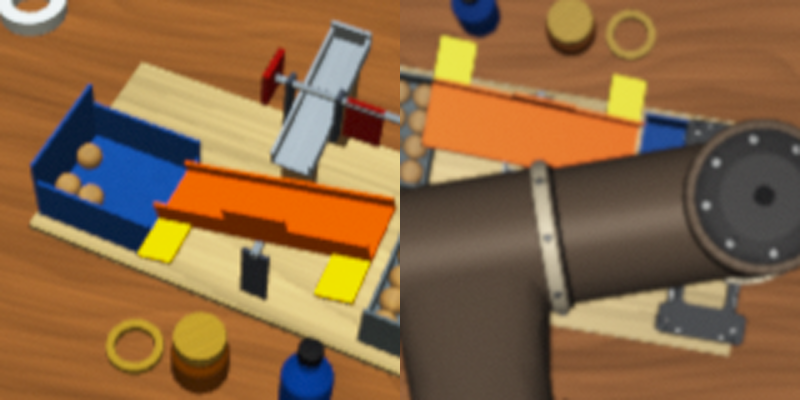

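The picture shows all three balls in the blue tray, at about (90,155), (67,185) and (90,195) in the left half. The trough is empty, the gate is fully over and the shutter plate is in. The arm touches nothing.

```bash
python3 -c "
from station import arm
print(arm.job_done())"
```

```text
the job is handed in; nothing more can be done
None
```

The job is handed in: I rocked the gate fully over to the blue tray first, then pushed the shutter in to its stop, and all three balls rolled into the blue tray, with the arm clear after about 9.5 s.

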